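# Nudge a calculator's keyboard plate onto its locating pins

## Task

Gently push the calculator's keyboard plate with the fingertips, back against the rear wall of the base pan and sideways along it, until its two holes drop over the two locating pins and it lies flat and fully home on the deck. Do not lift or carry the plate, and leave the other things on the bench where they are.

Things in the scene. Friction and masses are not known exactly. Their poses are not given: they have to be found in the camera images.
- pan: fixed calculator base pan: flat black deck, 200 mm (x) by 340 mm (y), top 12 mm above the bench; it spans x -112 to +88 mm. Origin on the bench, under the middle of the plate's final place; x to the rear, y left, z up. An upright orange rear wall 8 mm thick, top 28 mm above the bench, runs along y; its face to the plate is at x = +60.3 mm. The pan's place and turn on the bench vary
- pin_left (a point): top centre of the left (+y) steel locating pin, at pan x +32, y +50 mm: 8 mm diameter, 6 mm high over the deck, the top 4 mm a round dome. The plate hides both pins at the start; behind the rear wall, in line (along x) with each pin, is an orange boss with a steel screw head on top
- pin_right (a point): top centre of the right (-y) locating pin, the same, at pan x +32, y -50 mm
- keyplate: loose aluminium keyboard plate with 28 white and dark keys, 0.3 to 0.55 kg, 120 mm (x) by 190 mm (y), 4 mm thick; keys reach 15 mm above its underside, and an upturned rim (3 mm thick, top 18 mm above the underside) runs along the front (-x) and both sides, not the rear. Origin: centre of the underside; x to the rear, y left, z up. Seated: flat, origin 12 mm straight above the pan's, axes parallel
- hole_left (a point): centre of the left hole at the plate's underside: square, through, 11 mm wide, at plate x +32, y +50 mm. With the plate's rear edge flat against the rear wall the holes are in line with the pins fore and aft; slid along the wall, the plate drops by its own weight once both holes are over the pins, which then stand 2 mm proud in the holes
- hole_right (a point): centre of the right hole, the same, at plate x +32, y -50 mm
- front_edge (a point): middle of the plate's lower front (-x) edge. At the start the plate is 13 to 33 mm off to the left or right, 8 to 19 mm short of the rear wall (at its middle), a little turned, and slopes about 3 degrees: its rear is propped on the two pin tops, this edge rests on the deck
- tape_roll: bystander: black roll of tape lying flat on the bench, 64 mm across, 18 mm high; origin at the centre of its underside
- battery: bystander: small block battery standing on the bench, 26 x 17 x 47 mm; origin at the centre of its underside
- screwdriver: bystander: screwdriver, 170 mm long, lying on the bench behind the pan's rear wall; origin under its middle
- tub: bystander: clear tub with a blue lid, 90 mm across, 85 mm high; origin at the centre of its underside
- tweezers: bystander: steel tweezers lying on the bench, 126 mm long, 6 mm high; origin at the middle of their underside
- spare_key: bystander: loose white key cap on the bench beside the pan, 18 x 18 x 10 mm; origin at the centre of its underside
Things that resemble listed ones, but are neither listed nor needed, are in the scene too. There is more than one size of the keyplate; the job needs the smallest.

How it is judged:
By the outcome, as a careful person would: the job done as asked, in the order asked, and still so for the second after the job is handed in, with the robot touching nothing.
It also fails if it takes over 48 s, if anything falls off the work surface, if the arm or the gripper's body presses on something with over 40 N, if the wrist force passes 120 N, or if a joint passes its speed limit or range.

## Robot

A 6-joint arm with a two-finger parallel gripper is mounted at the origin on the work surface. World frame = base frame: x ahead of the robot, y to its left, z up, the work surface at z = 0. Lengths are in m, angles in rad, forces in N, time in s.
With the tool pointing down it reaches from about 0.35 to 0.85 m from the base axis. Payload 8.1 kg.
Tool frame: the origin (TCP) lies midway between the tips of the shut fingers; the grasp point (between the pads) lies robot.grip_depth behind it (robot.grip_depth is the distance from the TCP to the grasp point, in m); z points along the fingers, y is the line along which they close (so a half turn about z gives the same grasp; the last joint's range is limited). The gripper opens to 93 mm and grips with 3 to 60 N. Pads are 15 mm wide; open, the fingers measure 128 mm over their backs; the gripper's body (75 mm by 188 mm) begins 65 mm behind the grasp point.
Start: joints at [-1.318, 0.13, 1.488, -0, 1.523, -0.085], TCP at [0.199, -0.566, 0.219] pointing down, gripper open.
Joint ranges: [-2.96, 2.96], [-0.89, 2.26], [0.02, 2.5], [-1.34, 4.48], [0, 2.73], [-2.66, 2.66]. Speed limits (rad/s): [2.39, 2.39, 2.79, 3.14, 3.14, 3.14].

## Interface

Orientations are given as a rotation vector (axis times angle).
In Python, from plant import robot gives the robot as it stands.
- The arm moves only by the tool carry_out, never from a script. Its argument "rows" is a list of rows, each a list of 6 numbers: the shift along the tool's x, y, z in m, then the turn, a rotation vector about the tool's x, y, z in degrees. A call has 1 to 12 rows; each row is the pose to reach, as a shift and turn from the pose commanded when the call began, along the tool's axes at that moment; what a row does not reach only later rows make up. A row lasts 1/8 s, in which the tool goes at most 62.5 mm and 10.7 degrees, less where a joint would pass 70% of its speed; a pose out of reach is approached as far as the arm can. A call with a gripper value outside its range is refused whole. "jaw" is the closure in counts, from 0 (fully open) to 255 (shut), set as the call begins (left out, the last holds). The fingers move at their own pace and stop on an object; "force" is the grip in N (left out, the last holds). Time passes only in rows, so rows that repeat a pose let the fingers close. It gives the time, the measured TCP pose, the force, the opening and the grip force at its end, in the units of the state.
- robot.read_state(): the state, without advancing time (a new reading comes with each control period).
- robot.read_camera(name): name is "side" or "top"; returns the picture (480x640x3 uint8, red, green, blue); there is no depth.
- robot.camera_model(name): a dict with "fx", "fy", "cx", "cy" (pixels), "R" (3x3) and "t" (3): a world point X has camera coordinates R X + t. Camera axes: x right, y down, z forward; pixel columns grow to the right and rows downward; lengths in m; the calibration is good to about 2 mm. A picture is of the moment at which its call begins. camera_model takes no time and is no camera call.
- robot.close_job(): hands the job in; it is judged then, once.
Trained networks look in the newest picture that a camera, given by its name, has taken for a name from the list of things; names that differ only in an ending like _2 or _b are one class to them, and where a whole thing is asked for, a point or a joint stands for the part that bears it (a point fixed in the world has none). Each returns a list of dicts, best first, with "conf" (0 to 1); they miss things now and then, are a little off and sometimes report something else, mostly with a low value. They report only what shows in the picture. A call takes as long as a camera call. They do not tell look-alikes from the thing itself.
- robot.outline_of(camera, target): "pixels" (480x640 bool, what is visible of it) and "pixel" ([column, row] in pixels, amid what is visible of it).
The state is a dict: "t": time; "q": joint angles; "dq": joint speeds; "joint_torque": joint torques, N m; "tool_pos": TCP position; "orientation": TCP orientation; "force": force on the tool from outside, world axes, zero at the start; "wrist_torque": the same for the moment, N m; "opening": finger opening in m; "gripper_force": force on a finger pad.
Only numpy, scipy, OpenCV 4.12 (cv2) and the standard library are available. Lean on these libraries where they do the work, as an engineer would, in place of code of your own. Each camera call takes 0.05 s, during which the arm holds its last target. There are 200 camera calls.

## Working session

There is one attempt and no reset: what is moved stays moved. The work goes in short steps, Python scripts to look and compute and a tool call to move; the robot and the scene stay as the last step left them, time stands still between calls to the robot, and variables do not carry over. Pictures are saved under pics/ and viewed, at most 10 in all, crops included, and the job is handed in when it is done.

Besides the shell and the picture viewer there is one more tool, called after ">>>" in YAML: its name, and indented under it one key for each argument. carry_out: Moves the arm, as the interface text tells. Its arguments: {"type":"object","properties":{"rows":{"type":"array"},"jaw":{"type":"number"},"force":{"type":"number"}},"required":["rows"]}

```bash
mkdir -p pics; ls; cat > h.py <<'E'
from plant import robot
import numpy as np, cv2
def snap(cam,fn):
    im=robot.read_camera(cam); cv2.imwrite('pics/'+fn,im[:,:,::-1]); return im
def ray(cam,px,z):
    m=robot.camera_model(cam);R=np.array(m['R']);t=np.array(m['t'])
    d=R.T@np.array([(px[0]-m['cx'])/m['fx'],(px[1]-m['cy'])/m['fy'],1]);c=-R.T@t
    return c+d*(z-c[2])/d[2]
def proj(cam,X):
    m=robot.camera_model(cam);p=np.array(m['R'])@np.array(X)+np.array(m['t'])
    return np.array([m['fx']*p[0]/p[2]+m['cx'],m['fy']*p[1]/p[2]+m['cy']])
E
python3 - <<'E'
from h import *
a=snap('top','t0.png');b=snap('side','s0.png')
for c in('top','side'):
    m=robot.camera_model(c);print(c,m['fx'],-np.array(m['R']).T@m['t'])
    for n in('keyplate','pan','tape_roll','spare_key'):
        for o in robot.outline_of(c,n): print(c,n,round(o['conf'],2),o['pixel'],o['pixels'].sum(), cv2.minAreaRect(np.argwhere(o['pixels'])[:,::-1].astype(np.float32)))
print(robot.read_state(),robot.grip_depth)
E
```

```text
pics
top 464.0148761230793 [ 0.30701502 -0.0585596   1.16157714]
top keyplate 0.95 [215.4, 318.2] 8280 ((214.21035766601562, 317.16131591796875), (114.49518585205078, 75.1581039428711), 65.92449951171875)
top keyplate 0.85 [433.3, 356.3] 8629 ((434.1502990722656, 354.0337219238281), (76.2095947265625, 117.2911605834961), 31.7335205078125)
top keyplate 0.81 [303.5, 201.7] 3547 ((307.796630859375, 202.39088439941406), (47.36220169067383, 76.57914733886719), 88.23760986328125)
top pan 0.89 [327.7, 189.9] 7025 ((315.610107421875, 203.193359375), (136.56724548339844, 78.73507690429688), 1.3118877410888672)
top tape_roll 0.93 [215.7, 202.8] 560 ((213.50003051757812, 202.50001525878906), (25.455841064453125, 25.45584487915039), 45.0)
top spare_key 0.35 [325.0, 186.6] 7116 ((315.6846008300781, 203.72410583496094), (137.07382202148438, 78.78387451171875), 0.5787255764007568)
top spare_key 0.24 [330.5, 145.6] 389 ((317.0, 144.5), (9.0, 64.0), 90.0)
side 610.9644325598415 [ 0.12758865 -1.1847774   0.74645223]
side keyplate 0.93 [183.0, 220.3] 992 ((223.2559051513672, 214.51113891601562), (33.04
[... 833 characters left out ...]
.5, 'q': array([-1.31841244e+00,  1.30382767e-01,  1.48825495e+00,  1.48601318e-05,
        1.52297741e+00, -8.53999892e-02]), 'dq': array([-1.45067194e-04, -1.98880378e-03, -2.03627174e-03, -5.23715498e-06,
       -3.55262895e-04,  1.10144587e-03]), 'joint_torque': array([-8.72987002e-04, -5.59173596e+01, -4.91574883e+01,  7.67198461e-02,
        2.41514412e-02, -3.72898683e-05]), 'tool_pos': array([ 0.19886197, -0.56607537,  0.21861531]), 'orientation': array([-3.09686978e+00, -5.28065734e-01, -2.02893915e-05]), 'force': array([ 0.21747354, -0.28567356,  0.10482792]), 'wrist_torque': array([-0.08209276,  0.00890996, -0.0361508 ]), 'gripper_force': 0.0, 'opening': 0.0927076151706777} 0.0188
```

View pics/t0.png

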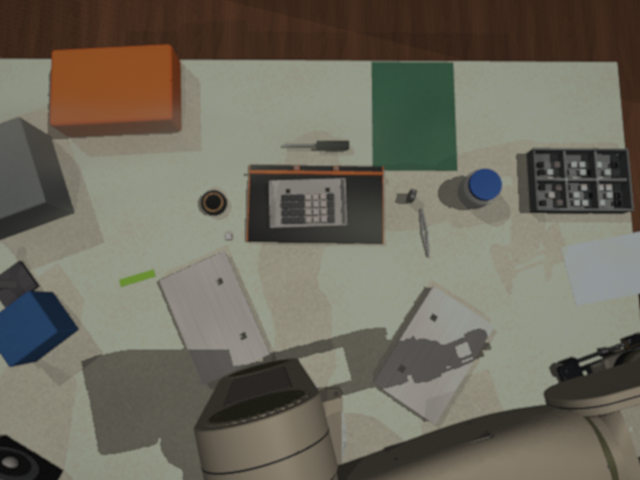

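View pics/s0.png

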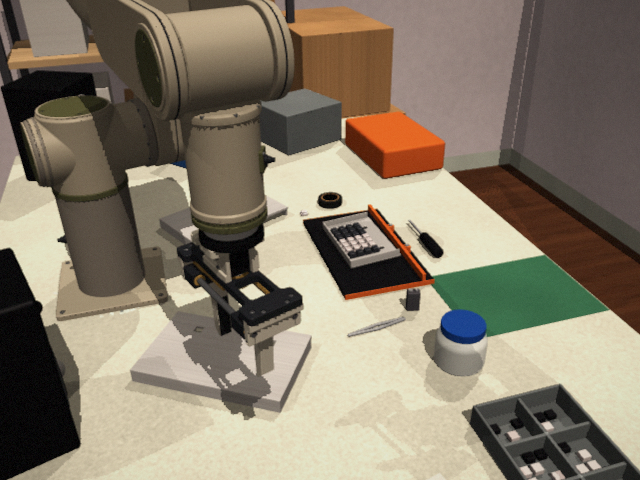

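Top view: the pan is at about (315,203), with the small keyed plate on it at (307,202). The candidates for the keyplate are the pan plate (307,202), about 47x76 px, and two larger blank plates at (215,318) and (433,356). I choose the smallest, on the pan, and check it in a close crop.

```bash
python3 - <<'E'
from h import *
ims=[robot.read_camera('top').astype(float) for _ in range(4)]
im=np.mean(ims,0).astype(np.uint8)
c=im[155:255,235:395]; c=cv2.resize(c,None,fx=5,fy=5,interpolation=cv2.INTER_CUBIC)
c=np.clip(c.astype(float)*1.5,0,255).astype(np.uint8)
cv2.imwrite('pics/t1.png',c[:,:,::-1])
for p in [(247,166),(384,166),(247,243),(384,243)]: print(p,ray('top',p,.012))
E
```

```text
(247, 166) [0.65386783 0.12934278 0.012     ]
(384, 166) [ 0.65582195 -0.22106303  0.012     ]
(247, 243) [0.45538265 0.12397664 0.012     ]
(384, 243) [ 0.45712606 -0.21823969  0.012     ]
```

View pics/t1.png

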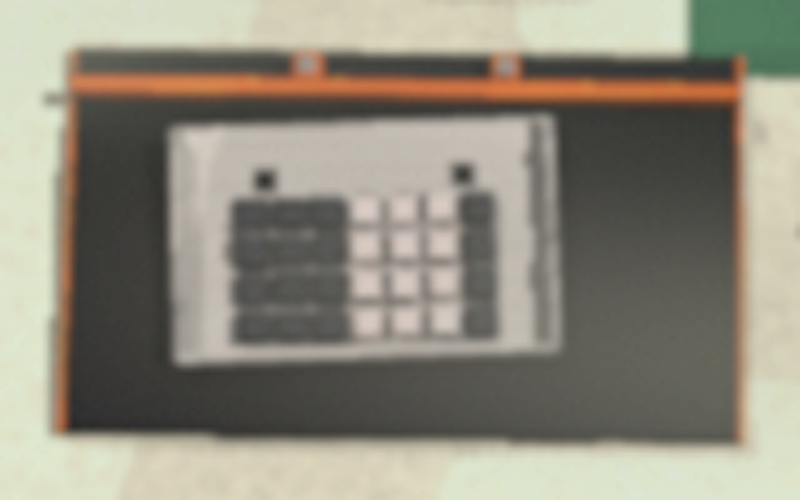

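The crop confirms the plate: light grey, 28 keys, two square holes at image (287.8,191.0) and (327.4,189.8). The boss screw heads are at (296.6,168.0) and (336.2,168.4), so the plate has to go right by about 9 px and back.

```bash
python3 - <<'E'
from h import *
g=lambda x,y,z: ray('top',(235+x/5-.4,155+y/5-.4),z)
P=lambda n,v: print(n,np.round(v*1000,1))
for z in(.022,.03):
    a,b=g(308,65,z),g(506,67,z);P('screws%g'%z,np.r_[a,b]);print(np.linalg.norm(a-b))
a,b=g(75,97,.012),g(738,100,.012);P('wallbase',np.r_[a,b])
a,b=g(75,75,.028),g(738,84,.028);P('walltop rear',np.r_[a,b])
a,b=g(264,180,.022),g(462,174,.022);P('holes',np.r_[a,b]);print(np.linalg.norm(a-b))
for n,x,y,z in(('RL',170,125,.024),('RR',552,115,.024),('FL',175,362,.030),('FR',558,350,.030)):P(n,g(x,y,z))
for n,x,y in(('panFL',60,432),('panFR',743,440)):P(n,g(x,y,.012))
for n,x,y in(('panRL',70,50),('panRR',743,55)):P(n,g(x,y,.012))
E
```

```text
screws0.022 [647.4   3.   22.  646.9 -97.4  22. ]
0.10035632597494759
screws0.03 [645.    2.5  30.  644.5 -97.1  30. ]
0.09965180972723171
wallbase [ 632.8  122.1   12.   633.1 -216.1   12. ]
walltop rear [ 639.7  119.9   28.   636.9 -214.1   28. ]
holes [587.5  24.4  22.  591.2 -75.2  22. ]
0.09968925521738882
RL [615.2  72.   24. ]
RR [ 621.4 -120.5   24. ]
FL [493.2  66.4  30. ]
FR [ 500.2 -122.9   30. ]
panFL [460.4 125.1  12. ]
panFR [ 458.1 -216.3   12. ]
panRL [657.6 125.4  12. ]
panRR [ 656.9 -219.    12. ]
```

>>> carry_out:
  rows:
    - [0.04, -0.038, 0, 0, 0, 2]
    - [0.085, -0.08, 0, 0, 0, 4]
    - [0.13, -0.122, 0, 0, 0, 6]
    - [0.17, -0.163, 0, 0, 0, 8]
    - [0.215, -0.205, 0, 0, 0, 10]
    - [0.26, -0.247, 0, 0, 0, 12]
    - [0.3, -0.288, 0, 0, 0, 14]
    - [0.345, -0.33, 0, 0, 0, 16]
    - [0.39, -0.372, 0, 0, 0, 18]
    - [0.44, -0.4186, 0, 0, 0, 19.4]
    - [0.44, -0.4186, 0, 0, 0, 19.4]
    - [0.44, -0.4186, 0, 0, 0, 19.4]
  jaw: 0

```text
t: 2.2
tool_pos: [0.4752, -0.0251, 0.2186]
orientation: [3.141, 0.002, -0.001]
force: [0.1, 0.5, 0.3]
opening: 0.0931
gripper_force: 0.0
```

>>> carry_out:
  rows:
    - [0, 0, 0.05, 0, 0, 0]
    - [0, 0, 0.1, 0, 0, 0]
    - [0, 0, 0.15, 0, 0, 0]
    - [0, 0, 0.18, 0, 0, 0]
    - [0, 0, 0.19, 0, 0, 0]
    - [0, 0, 0.196, 0, 0, 0]
    - [0, 0, 0.196, 0, 0, 0]

```text
t: 3.08
tool_pos: [0.4761, -0.0259, 0.0237]
orientation: [3.141, -0.002, 0.002]
force: [-0.1, -0.2, 0.1]
opening: 0.0931
gripper_force: 0.0
```

```bash
python3 - <<'E'
from h import *
im=robot.read_camera('side'); c=cv2.resize(im[170:320,270:470],None,fx=4,fy=4,interpolation=cv2.INTER_CUBIC)
cv2.imwrite('pics/s1.png',np.clip(c[:,:,::-1]*1.4,0,255))
s=robot.read_state();print(s['tool_pos'],s['force'])
E
```

```text
[ 0.47630656 -0.02580206  0.02395438] [0.90959089 1.19971017 0.27192753][ WARN:0@0.677] global loadsave.cpp:1063 imwrite_ Unsupported depth image for selected encoder is fallbacked to CV_8U.
```

View pics/s1.png

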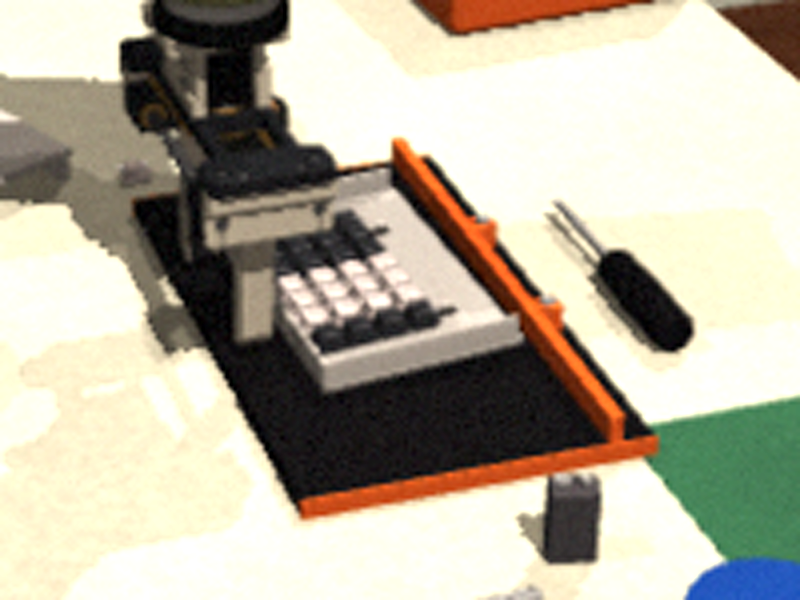

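The fingertips stand on the deck side of the front rim (crop (253,340)), clear of it. Next I push toward the wall.

>>> carry_out:
  rows:
    - [0.003, 0, 0, 0, 0, 0]
    - [0.006, 0, 0, 0, 0, 0]
    - [0.009, 0, 0, 0, 0, 0]
    - [0.011, 0, 0, 0, 0, 0]
    - [0.013, 0, 0, 0, 0, 0]
    - [0.015, 0, 0, 0, 0, 0]
    - [0.017, 0, 0, 0, 0, 0]
    - [0.019, 0, 0, 0, 0, 0]
    - [0.021, 0, 0, 0, 0, 0]
    - [0.021, 0, 0, 0, 0, 0]

```text
t: 4.38
tool_pos: [0.4966, -0.0255, 0.0227]
orientation: [3.141, -0.001, 0.001]
force: [-1.4, -0.2, -0.2]
opening: 0.0934
gripper_force: 0.4
```

>>> carry_out:
  rows:
    - [0.001, 0, 0, 0, 0, 0]
    - [0.002, 0, 0, 0, 0, 0]
    - [0.003, 0, 0, 0, 0, 0]
    - [0.003, 0, 0, 0, 0, 0]

```text
t: 4.88
tool_pos: [0.4995, -0.0254, 0.0227]
orientation: [3.142, -0.001, 0.001]
force: [-1.7, 0.0, 0.1]
opening: 0.0933
gripper_force: 1.0
```

>>> carry_out:
  rows:
    - [0.001, 0, 0, 0, 0, 0]
    - [0.002, 0, 0, 0, 0, 0]
    - [0.002, 0, 0, 0, 0, 0]

```text
t: 5.25
tool_pos: [0.5015, -0.0253, 0.0227]
orientation: [3.142, -0.001, 0.001]
force: [-1.0, -0.5, 0.3]
opening: 0.0927
gripper_force: 1.0
```

>>> carry_out:
  rows:
    - [0.001, 0, 0, 0, 0, 0]
    - [0.002, 0, 0, 0, 0, 0]
    - [0.002, 0, 0, 0, 0, 0]

```text
t: 5.62
tool_pos: [0.5023, -0.0253, 0.0226]
orientation: [-3.141, 0.001, 0.003]
force: [-7.8, -0.2, 5.4]
opening: 0.0929
gripper_force: 4.1
```

>>> carry_out:
  rows:
    - [0.001, 0, 0, 0, 0, 0]
    - [0.001, 0, 0, 0, 0, 0]

```text
t: 5.88
tool_pos: [0.5025, -0.0252, 0.0224]
orientation: [-3.141, 0.001, 0.006]
force: [-12.7, 0.8, 9.1]
opening: 0.0932
gripper_force: 6.2
```

>>> carry_out:
  rows:
    - [0.001, 0, 0, 0, 0, 0]
    - [0.001, 0, 0, 0, 0, 0]

```text
t: 6.12
tool_pos: [0.5026, -0.0252, 0.0222]
orientation: [-3.141, 0.002, 0.009]
force: [-16.7, 1.2, 11.8]
opening: 0.0931
gripper_force: 8.1
```

>>> carry_out:
  rows:
    - [-0.012, 0, 0, 0, 0, 0]
    - [-0.025, 0, 0, 0, 0, 0]
    - [-0.025, 0, -0.03, 0, 0, 0]
    - [-0.02, 0, -0.08, 0, 0, -10]
    - [-0.01, -0.02, -0.08, 0, 0, -20]
    - [0.0, -0.04, -0.08, 0, 0, -30]
    - [0.01, -0.06, -0.08, 0, 0, -40]
    - [0.02, -0.08, -0.08, 0, 0, -50]
    - [0.035, -0.1, -0.08, 0, 0, -60]
    - [0.051, -0.115, -0.08, 0, 0, -70]
    - [0.051, -0.115, -0.08, 0, 0, -80]
    - [0.051, -0.115, -0.08, 0, 0, -90]
  jaw: 118

```text
t: 7.62
tool_pos: [0.5563, 0.0899, 0.1027]
orientation: [2.215, 2.227, 0.001]
force: [-0.2, -0.9, 0.4]
opening: 0.0495
gripper_force: 0.0
```

```bash
python3 - <<'E'
from h import *
im=robot.read_camera('top')
c=im[155:255,235:395]; c=cv2.resize(c,None,fx=5,fy=5,interpolation=cv2.INTER_CUBIC)
cv2.imwrite('pics/t2.png',np.clip(c.astype(float)*1.5,0,255).astype(np.uint8)[:,:,::-1])
E
```

```text
(no output)
```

View pics/t2.png

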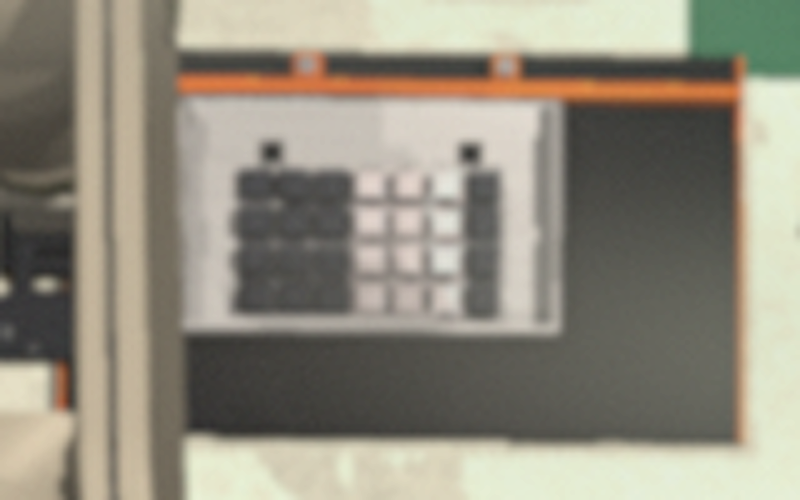

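The plate is now flush along the wall: holes at crop (271,152) and (470,152), screws at (308,65) and (506,67). About 18 mm remains to the right. I lower the tool and push sideways.

>>> carry_out:
  rows:
    - [0, 0, 0.04, 0, 0, 0]
    - [0, 0, 0.07, 0, 0, 0]
    - [0, 0, 0.08, 0, 0, 0]
    - [0, 0, 0.08, 0, 0, 0]
    - [-0.005, 0, 0.08, 0, 0, 0]
    - [-0.01, 0, 0.08, 0, 0, 0]
    - [-0.014, 0, 0.08, 0, 0, 0]
    - [-0.017, 0, 0.08, 0, 0, 0]
    - [-0.019, 0, 0.08, 0, 0, 0]
    - [-0.019, 0, 0.08, 0, 0, 0]

```text
t: 8.93
tool_pos: [0.5564, 0.0702, 0.0226]
orientation: [2.222, 2.22, -0.0]
force: [-0.4, 2.1, 0.5]
opening: 0.0498
gripper_force: 0.6
```

>>> carry_out:
  rows:
    - [-0.002, 0.0005, 0, 0, 0, 0]
    - [-0.004, 0.001, 0, 0, 0, 0]
    - [-0.006, 0.0015, 0, 0, 0, 0]
    - [-0.008, 0.002, 0, 0, 0, 0]
    - [-0.008, 0.002, 0, 0, 0, 0]

```text
t: 9.55
tool_pos: [0.5583, 0.062, 0.0224]
orientation: [2.222, 2.22, -0.001]
force: [-0.4, 0.4, -0.4]
opening: 0.0498
gripper_force: 0.0
```

```bash
python3 - <<'E'
from h import *
im=robot.read_camera('top')
c=im[155:255,235:395]; c=cv2.resize(c,None,fx=5,fy=5,interpolation=cv2.INTER_CUBIC)
cv2.imwrite('pics/t3.png',np.clip(c.astype(float)*1.5,0,255).astype(np.uint8)[:,:,::-1])
E
```

```text
(no output)
```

View pics/t3.png

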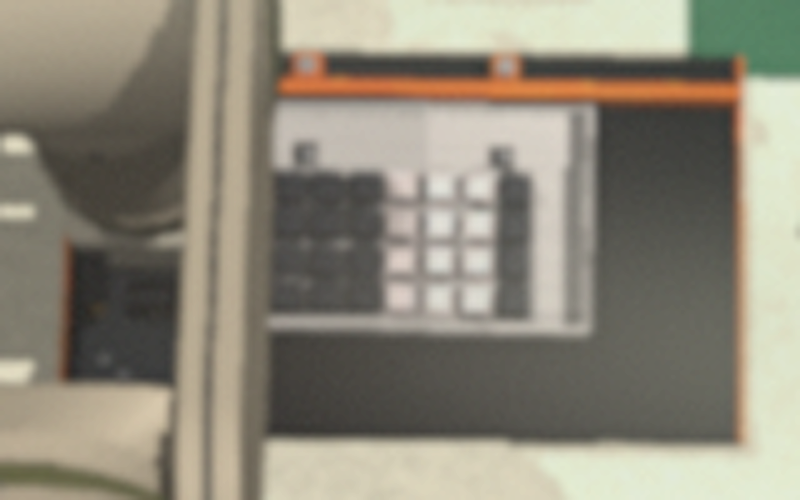

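The holes, at crop (305,154) and (502,157), now show the pins inside them. The plate sits about 1–2 mm short of centred and may be slightly turned. I nudge it gently and watch the force.

>>> carry_out:
  rows:
    - [-0.0005, 0.0005, 0, 0, 0, 0]
    - [-0.001, 0.001, 0, 0, 0, 0]
    - [-0.001, 0.001, 0, 0, 0, 0]

```text
t: 9.98
tool_pos: [0.559, 0.0618, 0.0225]
orientation: [-2.222, -2.22, 0.0]
force: [-1.5, 1.7, 0.4]
opening: 0.0499
gripper_force: 1.0
```

>>> carry_out:
  rows:
    - [-0.0005, 0.0005, 0, 0, 0, 0]
    - [-0.001, 0.001, 0, 0, 0, 0]
    - [-0.001, 0.001, 0, 0, 0, 0]

```text
t: 10.35
tool_pos: [0.5604, 0.0606, 0.0226]
orientation: [2.222, 2.221, 0.0]
force: [-0.7, 2.6, -0.5]
opening: 0.0498
gripper_force: 1.0
```

```bash
python3 - <<'E'
from h import *
A=robot.read_camera('top')
B=robot.read_camera('side')
up=lambda im,f:np.clip(cv2.resize(im,None,fx=f,fy=f,interpolation=cv2.INTER_CUBIC).astype(float)*1.5,0,255)
a=up(A[160:230,280:400],5);b=up(B[200:300,310:430],5)
cv2.imwrite('pics/c4.png',np.vstack([a[:280],b[:300]]).astype(np.uint8)[:,:,::-1])
E
```

```text
(no output)
```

View pics/c4.png

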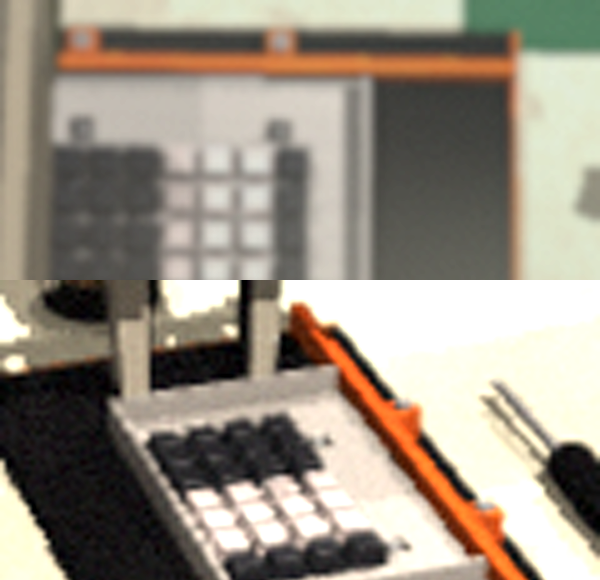

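The holes now line up with the screws, at (82,130)/(82,40) and (279,130)/(281,41), with the pins showing in them. I withdraw and check seating from the side.

>>> carry_out:
  rows:
    - [0.01, 0, 0, 0, 0, 0]
    - [0.02, 0, 0, 0, 0, 0]
    - [0.025, 0, -0.04, 0, 0, 0]
    - [0.025, 0, -0.09, 0, 0, 0]
    - [0.025, -0.03, -0.15, 0, 0, 0]
    - [0.06, -0.06, -0.18, 0, 0, 0]
    - [0.12, -0.08, -0.18, 0, 0, 0]
    - [0.18, -0.1, -0.18, 0, 0, 0]
    - [0.2, -0.12, -0.18, 0, 0, 0]
    - [0.2, -0.12, -0.18, 0, 0, 0]

```text
t: 11.7
tool_pos: [0.4393, 0.2627, 0.2029]
orientation: [2.218, 2.225, 0.001]
force: [0.5, -1.2, -0.4]
opening: 0.05
gripper_force: 0.0
```

```bash
python3 - <<'E'
from h import *
up=lambda im,f:np.clip(cv2.resize(im,None,fx=f,fy=f,interpolation=cv2.INTER_CUBIC).astype(float)*1.5,0,255)
A=np.mean([robot.read_camera('top') for _ in range(4)],0).astype(np.uint8)
B=np.mean([robot.read_camera('side') for _ in range(4)],0).astype(np.uint8)
a=up(A[160:235,240:400],5)[:,:800]; b=up(B[200:300,300:440],5)
# expected corner pixels, seated (red) vs rear-propped (green), drawn on side crop
O=np.array([.5715,-.0473,.012])
th=np.radians(3)
for col,tilt in(((255,0,0),0),((0,255,0),th)):
    R=np.array([[np.cos(tilt),0,-np.sin(tilt)],[0,1,0],[np.sin(tilt),0,np.cos(tilt)]])
    for P in((60,-95,18),(60,-95,0),(60,95,18),(-60,-95,18),(-60,-95,0)):
        X=O+np.array([-.06,0,0])+R@((np.array(P)+[60,0,0])/1000)
        u=(proj('side',X)-[300,200]+.4)*5
        if 0<u[0]<700 and 0<u[1]<500: cv2.circle(b,(int(u[0]),int(u[1])),3,col,-1)
        print(tilt,P,np.round(u))
cv2.imwrite('pics/a5.png',a.astype(np.uint8)[:,:,::-1]);cv2.imwrite('pics/b5.png',b.astype(np.uint8)[:,:,::-1])
E
```

```text
0 (60, -95, 18) [545. 284.]
0 (60, -95, 0) [543. 318.]
0 (60, 95, 18) [389.  90.]
0 (-60, -95, 18) [289. 330.]
0 (-60, -95, 0) [288. 364.]
0.05235987755982989 (60, -95, 18) [544. 272.]
0.05235987755982989 (60, -95, 0) [543. 306.]
0.05235987755982989 (60, 95, 18) [387.  79.]
0.05235987755982989 (-60, -95, 18) [287. 330.]
0.05235987755982989 (-60, -95, 0) [288. 364.]
```

View pics/b5.png

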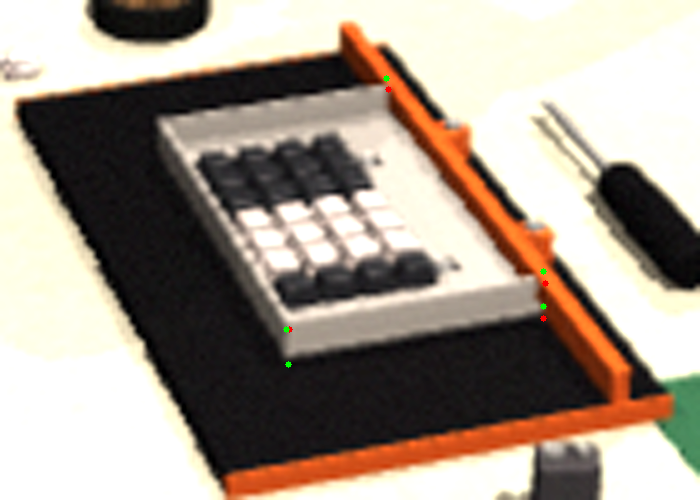

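View pics/a5.png

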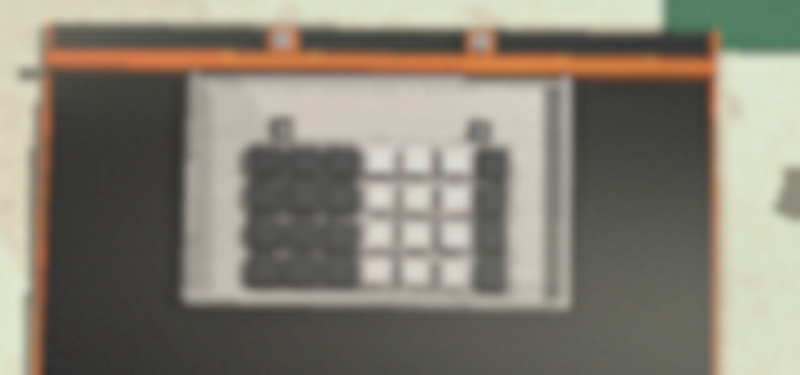

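```bash
python3 - <<'E'
from h import *
for lift in(0,.006):
  for y in(.0477,-.1423):
    u=[(proj('side',(x,y,.030+(x>.6)*lift))-[300,200]+.4)*5 for x in(.5115,.6315)]; print(lift,y,np.round(u),np.round(u[1]-u[0]))
E
```

```text
0 0.0477 [[156. 127.]
 [389.  90.]] [232. -37.]
0 -0.1423 [[289. 330.]
 [545. 284.]] [256. -46.]
0.006 0.0477 [[156. 127.]
 [389.  79.]] [233. -48.]
0.006 -0.1423 [[289. 330.]
 [546. 272.]] [257. -57.]
```

Rim slopes seen in the side view: left (231,-35), right (254,-42). Both match the flat prediction (-37, -46), not the propped one (-48, -57), so the plate is seated on both sides.

```bash
python3 -c "
from plant import robot
print(robot.close_job())"
```

```text
the job is handed in; nothing more can be done
None
```

The keyboard plate was pushed back to the rear wall and along it until it dropped over both pins. The last pictures show it lying flat on the deck, and the job was handed in at about 12 s of the 48 s allowed.

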